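# Close and latch the optics housing's hatch

### The arm

A 7-joint arm with a two-finger parallel gripper is mounted at the origin on the work surface. World frame = base frame: x ahead of the robot, y to its left, z up, the work surface at z = 0. Lengths are in m, angles in rad, forces in N, time in s.
With the tool pointing down it reaches from about 0.425 to 0.95 m from the base axis. Payload 16.7 kg.
Tool frame: the origin (TCP) lies at the very end of the fingers, on their centre line; the grasp point (between the pads) lies 19 mm behind it; z points along the fingers, y is the line along which they close (so a half turn about z gives the same grasp; the last joint's range is limited). The gripper opens to 94 mm and grips with 3 to 60 N. Pads are 16 mm wide; open, the fingers measure 119 mm over their backs; the gripper's body (75 mm by 177 mm) begins 78 mm behind the grasp point.
Start: joints at [-1.415, 0.426, 0.074, 1.606, -0.034, 1.111, -0.067], TCP at [0.203, 0.644, 0.205] pointing down, gripper open.
Joint ranges: [-2.85, 2.85], [-0.5, 2.14], [-1.23, 1.37], [0.21, 2.46], [-1.02, 4.16], [0.16, 2.05], [-2.73, 2.73]. Speed limits (rad/s): [1.89, 1.89, 2.39, 2.39, 3.01, 3.01, 3.01].

### API

Orientations are given as a unit quaternion [w, x, y, z].
In Python, from cell import telemetry, imaging, hand_in gives the robot as it stands.
- The arm moves only by the tool servo_tool, never from a script. Its arguments are lists of equal length, an entry for each row: "dp": the shift along the world's x, y, z in cm, a list of three; "rot": the turn, a rotation vector about the world's x, y, z in degrees, a list of three; "claw": the finger opening in cm, from 0 to 9.4. In form: {"dp": [[dx, dy, dz], ...], "rot": [[rx, ry, rz], ...], "claw": [claw, ...]}. A call has 1 to 12 rows; each row shifts and turns the commanded pose from where the row before left it; what a row does not reach is not made up. A row lasts 1/8 s, in which the tool goes at most 62.5 mm and 10.7 degrees, less where a joint would pass 70% of its speed; a pose out of reach is approached as far as the arm can. A call is refused whole if a number of a shift passes 6.25 or a number of a turn 10.7, either way. A call with a gripper value outside its range is refused whole. The fingers move at their own pace and stop on an object; "force" is the grip in N (left out, the last holds). Time passes only in rows, so rows that do not move let the fingers close. It gives the time, the measured TCP pose, the force, the opening and the grip force at its end, in the units of the state.
- telemetry.get_state(): the state, without advancing time (a new reading comes with each control period).
- imaging.read_camera(name): name is "scene" or "top"; returns (picture, depth): 480x640x3 uint8, red, green, blue; 480x640 float32, m along the optical axis (not along the pixel's ray), 0 where there is no reading.
- imaging.camera_info(name): a dict with "fx", "fy", "cx", "cy" (pixels), "D" ([k1, k2, p1, p2, k3] as OpenCV has them; the pictures are not rectified), "origin" and "orientation" of the camera in the world. Camera axes: x right, y down, z forward; pixel columns grow to the right and rows downward; lengths in m; the calibration is good to about 2 mm. A picture is of the moment at which its call begins. camera_info takes no time and is no camera call.
- hand_in(): hands the job in; it is judged then, once.
The state is a dict: "time_s": time; "q": joint angles; "qd": joint speeds; "effort": joint torques, N m; "eef_pos": TCP position; "orientation": TCP orientation; "wrist_force": force on the tool from outside, world axes, zero at the start; "wrist_torque": the same for the moment, N m; "gripper_width": finger opening in m; "gripper_force": force on a finger pad.
Only numpy, scipy, OpenCV 4.12 (cv2) and the standard library are available. Lean on these libraries where they do the work, as an engineer would, in place of code of your own. Each camera call takes 0.05 s, during which the arm holds its last target. There are 200 camera calls.

### The job

Clear the alignment bridge off the open hatch of the grey optics housing and lay it flat in the black tray, without dropping it. Then swing the blue hatch fully shut, with the red wing knob's tongue drawn in so that it passes the opening, and turn the wing knob fully to the locked side so that the hidden tongue lies behind the frame edge. Leave the lens barrel, bottle, lens mount and screwdriver standing or lying where they are.

Things in the scene. Friction and masses are not known exactly. Their poses are not given: they have to be found in the camera images.
- housing: Fixed grey instrument housing with an aluminium top plate, 290 (its x) by 220 (its y) by 85 mm high. Origin: centre of the underside on the table; z up; its -x side looks roughly to the robot. The top plate (6 mm thick, top at z = 85 mm) has the hatch opening from x = -81 to +41 mm, y = -60 to +60 mm. Behind the hatch (x > 65 mm) the plate is a flat rear deck.
- hatch_hinge (a point): Middle of the hatch's hinge line, on the housing at its own x = 55 mm, y = 0, z = 85 mm. Axes as the housing's: the hinge runs along y. It does not turn with the hatch.
- hatch (a joint): Angle of the blue hatch (rad): 0 = fully shut, flat on the top plate; 1.57 = upright; stop at 1.75. It starts open, near upright. The hinge is stiff (0.5 N m friction; hatch 0.35 kg): the hatch stays where it is left and must be pushed right down, on its outer face, which looks away from the robot while it stands open.
- hatch_edge (a point): Middle of the hatch's free edge, on its outer face, 165 mm from the hinge line and 8.5 mm out from it; moves with the hatch. The hatch is a plate 8 mm thick and 160 mm wide (along the hinge); when shut it reaches from the hinge towards the housing's -x.
- wing_knob (a joint): Angle of the wing knob (rad), 0 to 1.6, growing anticlockwise seen from above the shut hatch; friction 0.08 N m. 0 = tongue drawn in, along the housing's +y. 1.57 = locked, tongue to the housing's -x, 22 mm under the frame. Starts at 0 to 1.4. Below about 0.35 the tongue passes the opening; beyond, it lands on the frame edge and holds the hatch about 0.1 rad ajar until turned back.
- knob_grip (a point): Where to grip the red wing: on the knob's axis, 110 mm from the hinge, 24 mm above the hatch's outer face (32.5 mm above the top plate when shut). The wing is a bar 64 mm long and 12 mm thick, 8 to 34 mm above the face, on a black collar 28 mm across. Axes turn with the knob: y along the wing to its white-marked end, the tongue's direction; z out of the hatch.
- tongue_tip (a point): End of the knob's steel tongue inside the hatch, 48 mm from the knob's axis, on the same side as the wing's white mark. The tongue is 14 mm wide and 6 mm thick, its faces 9 and 15 mm under the hatch's inner face; turned under the 6 mm thick frame it has about 2.5 mm of play, so the hatch must be right down.
- bridge: Loose alignment bridge, 0.13 to 0.25 kg: an aluminium bar 160 (its y) by 22 by 12 mm with yellow ends and, upright on its middle, a black square post 20 by 20 mm, 48 mm tall (60 mm over all). Origin: centre of the underside. It starts lying across the opening, its ends on the top plate, in the hatch's way.
- bridge_grip (a point): Centre of the bridge's black post, 36 mm above its underside, axes as the bridge's (y along the bar). The post's four faces are parallel to x and y.
- tray_in (a point): Centre of the inner floor of the fixed open black tray, 5 mm above the table. Tray 200 (its x) by 110 mm, 25 mm high, walls 5 mm: inside 190 by 100 mm. The bridge must lie in it with its bar roughly along the tray's x.
- barrel: Bystander: dark steel lens barrel, 42 mm across, 120 mm tall, standing on the housing's rear deck just behind the hatch. Origin: centre of its underside.
- bottle: Bystander: white wash bottle with blue cap, 64 mm across, 170 mm tall, standing on the table. Origin: centre of its underside.
- mount: Bystander: black lens mount, 50 by 70 mm, 86 mm tall, standing behind the housing. Origin: centre of its underside.
- driver: Bystander: yellow-handled screwdriver, 160 mm long, lying on the table between the robot and the housing, along its x.

How it is judged:
By the outcome, as a careful person would: the job done as asked, in the order asked, and still so for the second after the job is handed in, with the robot touching nothing.
It also fails if it takes over 72 s, if anything falls off the work surface, if the arm or the gripper's body presses on something with over 40 N, if the wrist force passes 120 N, or if a joint passes its speed limit or range.

## Working session

There is one attempt and no reset: what is moved stays moved. The work goes in short steps, Python scripts to look and compute and a tool call to move; the robot and the scene stay as the last step left them, time stands still between calls to the robot, and variables do not carry over. Pictures are saved under pics/ and viewed, at most 10 in all, crops included, and the job is handed in when it is done.

Besides the shell and the picture viewer there is one more tool, called after "Request:" by a JSON object that holds its "api" and its "payload", one argument or row to a line. servo_tool: Moves the arm, as the interface text tells. Its arguments: {"type":"object","properties":{"dp":{"type":"array","items":{"type":"array","items":{"type":"number"}}},"rot":{"type":"array","items":{"type":"array","items":{"type":"number"}}},"claw":{"type":"array","items":{"type":"number"}},"force":{"type":"number"}},"required":["dp","rot","claw"]}

```bash
mkdir -p pics
cat > h.py <<'E'
import numpy as np, cv2
from cell import telemetry, imaging, hand_in
from scipy.spatial.transform import Rotation as R
def cam(n):
    im,d=imaging.read_camera(n); c=imaging.camera_info(n); return im,d,c
def world(d,c):
    K=np.array([[c['fx'],0,c['cx']],[0,c['fy'],c['cy']],[0,0,1]])
    u,v=np.meshgrid(np.arange(640),np.arange(480))
    p=cv2.undistortPoints(np.stack([u,v],-1).reshape(-1,1,2).astype(np.float64),K,np.array(c['D'])).reshape(480,640,2)
    P=np.dstack([p,np.ones((480,640))])*d[...,None]
    o=c['orientation']; r=R.from_quat([o[1],o[2],o[3],o[0]])
    W=r.apply(P.reshape(-1,3)).reshape(480,640,3)+np.array(c['origin'])
    W[d==0]=np.nan; return W
def save(n,im): cv2.imwrite('pics/'+n,im[...,::-1])
E
python3 - <<'E'
from h import *
for n in ('scene','top'):
    im,d,c=cam(n); save(n+'0.png',im); np.savez(n+'0.npz',im=im,W=world(d,c)); print(c)
print(telemetry.get_state())
E
```

```text
{'fx': 518.5400014960819, 'fy': 518.5400014960819, 'cx': 327.5534737399363, 'cy': 238.02304320223521, 'D': array([-0.08793671,  0.        ,  0.        ,  0.        ,  0.        ]), 'origin': array([0.98031947, 0.70494226, 0.95465354]), 'orientation': array([-0.08720586,  0.23355372,  0.90060223, -0.35603852])}
{'fx': 482.58626763630366, 'fy': 482.58626763630366, 'cx': 321.70243773853144, 'cy': 236.5210167094923, 'D': array([-0.13178661,  0.        ,  0.        ,  0.        ,  0.        ]), 'origin': array([0.52097938, 0.02679433, 1.04373199]), 'orientation': array([ 0.02358494, -0.70185844,  0.71130953, -0.02961807])}
{'time_s': 0.1, 'q': array([-1.41451741,  0.42666346,  0.0738799 ,  1.60651608, -0.03411018,
        1.11079075, -0.06711309]), 'qd': array([-0.00076773, -0.00206353, -0.00060269, -0.00093328, -0.00089874,
       -0.00163446, -0.00036615]), 'effort': array([ 8.18035769e-03, -9.37464237e+01,  3.67779069e+00, -4.55041730e+01,
       -4.82858391e-02,  1.69834663e-02, -3.70196221e-05]), 'eef_pos': array([0.20312368, 0.64331527, 0.20486232]), 'orientation': array([-4.55097190e-05,  1.52330524e-01,  9.88329449e-01, -5.56898350e-04]), 'wrist_force': array([ 0.54479394, -0.21567203, -0.33595621]), 'wrist_torque': array([-0.00386233, -0.0361163 ,  0.02563455]), 'gripper_force': 0.0, 'gripper_width': 0.09406607236636344}
```

View pics/scene0.png

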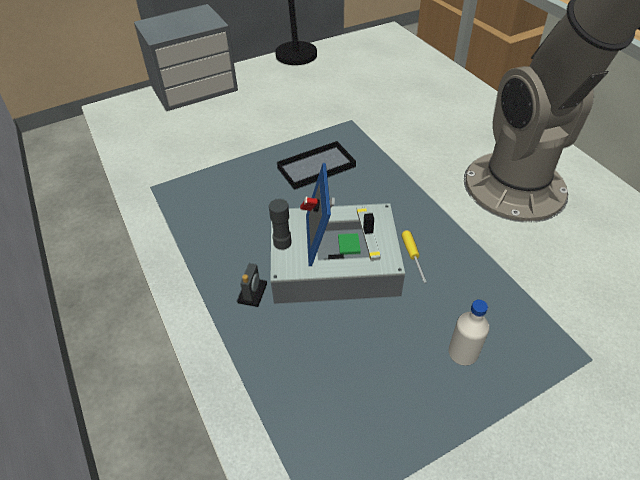

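View pics/top0.png

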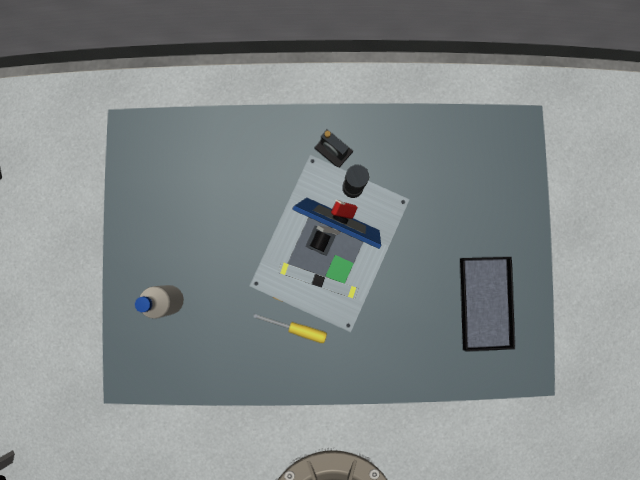

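The scene view shows the hatch upright with the bridge near (370,225) and the tray near (316,165). In the top view the housing's corners are near (312,160), (403,201), (348,326) and (256,284). The bridge ends are at (284,269) and (352,292), the post at (318,281), and the tray at (487,303).

Run:
```python
from h import *
T=np.load('top0.npz');S=np.load('scene0.npz')
def m(a,lo,hi): 
    h=cv2.cvtColor(a['im'],cv2.COLOR_RGB2HSV); return cv2.inRange(h,lo,hi)>0
W=T['W'];im=T['im']
# housing top plate
k=(abs(W[...,2]-.085)<.006)&(np.indices(k.shape)[1]>230 if 0 else True)
pts=W[k][:,:2]; pts=pts[(pts[:,0]>.3)&(pts[:,0]<.8)&(abs(pts[:,1])<.25)]
r=cv2.minAreaRect((pts*1000).astype(np.float32)); print('housing',r, np.nanmedian(W[k][:,2]))
B=cv2.boxPoints(r);print(B)
for nm,a in(('top',T),('scene',S)):
    W=a['W']
    y=m(a,(22,120,120),(38,255,255)); 
    n,l,st,c=cv2.connectedComponentsWithStats(y.astype(np.uint8))
    for i in range(1,n):
        if st[i,4]>8: print(nm,'yellow',c[i],st[i,4],np.nanmean(W[l==i],0).round(4),np.nanmax(W[l==i],0).round(4))
    rd=m(a,(0,150,80),(8,255,255));n,l,st,c=cv2.connectedComponentsWithStats(rd.astype(np.uint8))
    for i in range(1,n):
        if st[i,4]>8:
            P=W[l==i];print(nm,'red',c[i],st[i,4],np.nanmin(P,0).round(4),np.nanmean(P,0).round(4),np.nanmax(P,0).round(4))
    bl=m(a,(105,120,40),(125,255,255))&(W[...,2]>.09)&(abs(W[...,1])<.2);P=W[bl];
    print(nm,'blue',len(P),P.min(0).round(4),P.max(0).round(4)); np.save(nm+'_blue.npy',P)
# post top
W=T['W'];P=W[265:295,305:332].reshape(-1,3);C=im[265:295,305:332].reshape(-1,3).max(1)
q=P[(P[:,2]>.13)&(C<60)];print('post',len(q),q.mean(0).round(4),q.min(0),q.max(0))
# tray
P=W[240:365,445:530].reshape(-1,3);q=P[(P[:,2]>.012)&(P[:,2]<.04)]
r=cv2.minAreaRect((q[:,:2]*1000).astype(np.float32));print('tray',r,cv2.boxPoints(r),np.median(q[:,2]))
# barrel
P=W[155:200,335:375].reshape(-1,3);q=P[P[:,2]>.195];print('barrel top',q.mean(0).round(4),q.min(0),q.max(0))
```

```text
housing ((605.4181518554688, -8.518325805664062), (221.05215454101562, 343.1109619140625), 64.8812484741211) 0.08581080105058247
[[ 403.16882   -35.767365]
 [ 713.8318   -181.41652 ]
 [ 807.6675     18.730713]
 [ 497.00452   164.37987 ]]
top yellow [284.08510638 268.17021277] 47 [0.5311 0.0927 0.098 ] [0.5412 0.099  0.1009]
top yellow [351.79245283 291.60377358] 53 [ 0.4836 -0.0391  0.0982] [ 0.4945 -0.0315  0.1014]
top yellow [307.48184019 332.36803874] 413 [0.3964 0.05   0.0234] [0.4175 0.089  0.0299]
top red [343.87410072 209.75179856] 278 [ 0.6201 -0.0435  0.178 ] [ 0.6302 -0.0203  0.2088] [0.642  0.0028 0.232 ]
top blue 983 [ 0.5608 -0.0927  0.0951] [0.6682 0.0668 0.2502]
scene yellow [361.16666667 209.83333333] 24 [ 0.4858 -0.0422  0.0951] [ 0.4974 -0.0352  0.0984]
scene yellow [409.80827068 244.0037594 ] 266 [0.4019 0.0532 0.0203] [0.4206 0.0904 0.0287]
scene yellow [374.4        253.23333333] 30 [0.5325 0.0897 0.0948] [0.5434 0.0981 0.0986]
scene red [311.88888889 200.59259259] 54 [ 0.6015 -0.0547  0.1756] [ 0.6336 -0.0052  0.2225] [0.6449 0.0045 0.2279]
scene red [302.53846154 205.46153846] 13 [ 0.6435 -0.0392  0.1837] [ 0.6456 -0.0269  0.1963] [ 0.6469 -0.017   0.2059]
scene blue 893 [ 0.5646 -0.0937  0.0906] [0.673  0.0673 0.2477]
post 101 [0.5071 0.0263 0.1459] [0.49661594 0.01545637 0.14127445] [0.51716881 0.03600768 0.15043589]
tray ((449.0177307128906, -338.48602294921875), (199.9049530029297, 114.08155059814453), 0.5349573493003845) [[ 348.53705 -282.38095]
 [ 349.60217 -396.45755]
 [ 549.4984  -394.5911 ]
 [ 548.4333  -280.5145 ]] 0.023669640561853944
barrel top [ 0.6903 -0.0443  0.2053] [ 0.67064923 -0.06450138  0.19519614] [ 0.71063045 -0.02391178  0.21002667]
```

Run:
```python
import cv2
a=cv2.imread('pics/top0.png')[140:340,230:430];b=cv2.imread('pics/scene0.png')[150:310,260:420]
import numpy as np
cv2.imwrite('pics/crop0.png',np.hstack([cv2.resize(a,(400,400),interpolation=2),cv2.resize(b,(400,400),interpolation=2)]))
```

```text
(no output)
```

View pics/crop0.png

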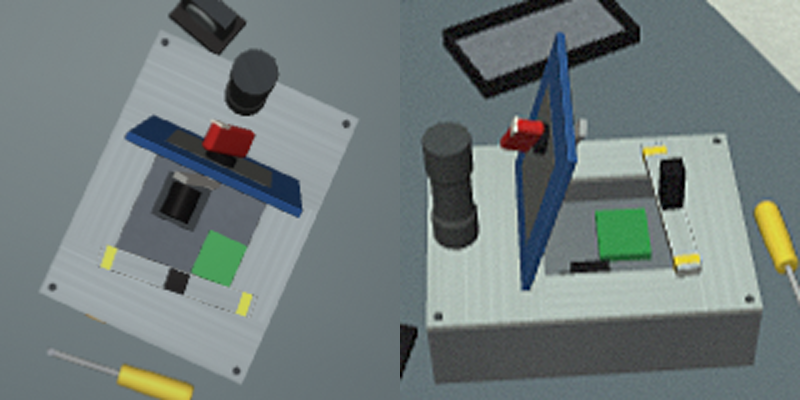

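The crops show the wing leaning up and towards +y, with its white end at the upper left, so the tongue is partly out. I'll refine the housing, hatch and knob poses next.

```bash
cat > fit.py <<'E'
from h import *
T=np.load('top0.npz');W=T['W'];im=T['im']
mask=(abs(W[...,2]-.0855)<.006); v,u=np.indices(mask.shape)
mask&=(u>235)&(u<425)&(v>150)&(v<345)
mask=cv2.morphologyEx(mask.astype(np.uint8),cv2.MORPH_OPEN,np.ones((3,3)))
mask[:168,300:360][:, :]*=(v[:168,300:360]>0).astype(np.uint8)
P=W[mask>0]; a0=np.radians(-25.1)
from scipy.optimize import minimize
def loc(p,x,y,a): 
    d=p-[x,y]; return np.c_[d@[np.cos(a),np.sin(a)],d@[-np.sin(a),np.cos(a)]]
L=loc(P[:,:2],.5814,.0028,a0)
P=P[L[:,0]<.15]; 
# extents via robust percentiles over edges
best=None
for a in np.radians(np.arange(-27,-22.9,.25)):
    L=loc(P[:,:2],0,0,a); w=[np.percentile(L[:,0],.3),np.percentile(L[:,0],99.7),np.percentile(L[:,1],.3),np.percentile(L[:,1],99.7)]
    A=(w[1]-w[0])*(w[3]-w[2]); 
    if best is None or A<best[0]: best=(A,a,w)
A,a,w=best;c=np.array([(w[0]+w[1])/2,(w[2]+w[3])/2]);Rz=np.array([[np.cos(a),-np.sin(a)],[np.sin(a),np.cos(a)]])
cen=Rz@c;print('yaw',np.degrees(a),'cen',cen,'size',w[1]-w[0],w[3]-w[2])
print('hinge',cen+Rz@[.055,0])
def H(p): return np.c_[loc(p[:,:2],*cen,a),p[:,2]]
for n in('top','scene'):
    S=np.load(n+'0.npz');h=cv2.cvtColor(S['im'],cv2.COLOR_RGB2HSV)
    b=H(np.load(n+'_blue.npy'))
    for lo in np.arange(.1,.26,.03):
        q=b[(b[:,2]>lo)&(b[:,2]<lo+.03)]
        if len(q): print(n,'hatch z',lo.round(2),len(q),'x pct',np.percentile(q[:,0],[5,50,95]).round(4),'y',q[:,1].min().round(3),q[:,1].max().round(3))
    r=(cv2.inRange(h,(0,150,80),(8,255,255))>0)
    q=H(S['W'][r]);q=q[q[:,0]<.13];print('red min/mean/max',q.min(0).round(3),q.mean(0).round(3),q.max(0).round(3))
    if n=='top':
      q0=q[q[:,0]>np.percentile(q[:,0],20)];Y=q[:,1:]-[0,.195];w2,V=np.linalg.eigh(np.cov(Y.T));print('axis yz',V[:,1])
    yy=np.argwhere(r); m=yy.mean(0).astype(int); s=np.s_[m[0]-14:m[0]+14,m[1]-20:m[1]+20]
    wh=(S['im'][s].min(-1)>165);q=H(S['W'][s][wh]);q=q[q[:,2]>.15];print('white',q.round(3)[:12])
q=H(W[155:200,335:375].reshape(-1,3));q=q[q[:,2]>.19];print('barrel',q.mean(0))
E
python3 fit.py
```

```text
yaw -25.25 cen [0.58200212 0.00261394] size 0.2897678132849931 0.2196318188617516
hinge [ 0.63174716 -0.02084734]
top hatch z 0.1 85 x pct [0.0528 0.0573 0.06  ] y -0.077 0.078
top hatch z 0.13 68 x pct [0.0444 0.0481 0.0516] y -0.078 0.077
top hatch z 0.16 72 x pct [0.0361 0.0398 0.0434] y -0.078 0.078
top hatch z 0.19 111 x pct [0.0279 0.0303 0.0353] y -0.077 0.077
top hatch z 0.22 637 x pct [0.014  0.0189 0.0266] y -0.08 0.078
top hatch z 0.25 1 x pct [0.019 0.019 0.019] y 0.005 0.005
red min/mean/max [ 0.037 -0.019  0.178] [ 0.053 -0.     0.209] [0.072 0.019 0.232]
axis yz [0.57271984 0.81975117]
white [[0.06  0.021 0.223]
 [0.06  0.019 0.228]
 [0.061 0.017 0.231]
 [0.06  0.015 0.231]
 [0.059 0.013 0.23 ]
 [0.06  0.011 0.23 ]]
scene hatch z 0.1 131 x pct [0.0525 0.0596 0.0622] y -0.077 0.082
scene hatch z 0.13 78 x pct [0.0422 0.0483 0.0531] y -0.079 0.081
scene hatch z 0.16 102 x pct [0.0353 0.0409 0.0456] y -0.079 0.082
scene hatch z 0.19 149 x pct [0.0275 0.0314 0.0371] y -0.08 0.081
scene hatch z 0.22 383 x pct [0.017  0.0233 0.029 ] y -0.08 0.081
red min/mean/max [ 0.039 -0.044  0.176] [0.055 0.011 0.213] [0.074 0.022 0.228]
white [[0.062 0.011 0.229]
 [0.062 0.012 0.228]
 [0.062 0.015 0.228]
 [0.062 0.017 0.227]
 [0.064 0.02  0.227]
 [0.062 0.015 0.222]
 [0.062 0.02  0.224]]
barrel [0.11746257 0.00386874 0.2049181 ]
```

Request:
{"api": "servo_tool", "payload": {
  "dp": [
    [0, 0, 3],
    [1, -1.5, 4],
    [2.5, -4, 2],
    [3, -5, 0],
    [3, -5, 0],
    [3, -5, 0],
    [3, -5, 0],
    [3, -5, 0],
    [3, -5, 0],
    [3, -5, 0],
    [2, -5, 0],
    [0, 0, 0]
  ],
  "rot": [
    [0, 0, 0],
    [0, 0, 0],
    [0, 0, 0],
    [0, 0, -1],
    [0, 0, -1],
    [0, 0, 0],
    [0, 0, 0],
    [0, 0, 0],
    [0, 0, 0],
    [0, 0, 0],
    [0, 0, 0],
    [0, 0, 0]
  ],
  "claw": [6, 6, 6, 6, 6, 6, 6, 6, 6, 6, 6, 6],
  "force": 25
}}

```text
time_s: 1.6
eef_pos: [0.4695, 0.1846, 0.2956]
orientation: [0.0, 0.173, 0.985, -0.0]
wrist_force: [-0.4, 1.0, -0.2]
gripper_width: 0.0598
gripper_force: 0.0
```

Request:
{"api": "servo_tool", "payload": {
  "dp": [
    [0.8, -4, 0],
    [1, -4, 0],
    [1, -4, 0],
    [1, -3.8, 0],
    [0, 0, -4],
    [0, 0, -4],
    [0, 0, -4],
    [0, 0, 0]
  ],
  "rot": [
    [0, 0, 0],
    [0, 0, 0],
    [0, 0, 0],
    [0, 0, 0],
    [0, 0, 0],
    [0, 0, 0],
    [0, 0, 0],
    [0, 0, 0]
  ],
  "claw": [6, 6, 6, 6, 6, 6, 6, 6]
}}

```text
time_s: 2.6
eef_pos: [0.5045, 0.0309, 0.1735]
orientation: [-0.002, 0.169, 0.986, -0.001]
wrist_force: [0.5, 0.1, 0.5]
gripper_width: 0.0599
gripper_force: 0.0
```

Request:
{"api": "servo_tool", "payload": {
  "dp": [
    [0.2, -0.4, -2],
    [0, 0, -2],
    [0, 0, -2],
    [0, 0, -1],
    [0, 0, 0],
    [0, 0, 0],
    [0, 0, 0],
    [0, 0, 0],
    [0, 0, 0]
  ],
  "rot": [
    [0, 0, 0],
    [0, 0, 0],
    [0, 0, 0],
    [0, 0, 0],
    [0, 0, 0],
    [0, 0, 0],
    [0, 0, 0],
    [0, 0, 0],
    [0, 0, 0]
  ],
  "claw": [6, 6, 6, 6, 6, 1.5, 1.5, 1.5, 1.5],
  "force": 25
}}

```text
time_s: 3.72
eef_pos: [0.5083, 0.0266, 0.1056]
orientation: [0.0, 0.17, 0.986, 0.0]
wrist_force: [-0.4, -1.8, 1.1]
gripper_width: 0.0237
gripper_force: 0.8
```

Request:
{"api": "servo_tool", "payload": {
  "dp": [
    [0, 0, 0],
    [0, 0, 0],
    [0, 0, 1],
    [0, 0, 2],
    [0, 0, 3],
    [0, 0, 3],
    [0, 0, 0]
  ],
  "rot": [
    [0, 0, 0],
    [0, 0, 0],
    [0, 0, 0],
    [0, 0, 0],
    [0, 0, 0],
    [0, 0, 0],
    [0, 0, 0]
  ],
  "claw": [1.5, 1.5, 1.5, 1.5, 1.5, 1.5, 1.5],
  "force": 30
}}

```text
time_s: 4.6
eef_pos: [0.5093, 0.0269, 0.1976]
orientation: [0.002, 0.17, 0.986, 0.001]
wrist_force: [-0.5, -0.1, -1.9]
gripper_width: 0.0196
gripper_force: 30.0
```

Request:
{"api": "servo_tool", "payload": {
  "dp": [
    [-1, -3, 0],
    [-1, -4, 0],
    [-1, -4, 0],
    [-1, -4, 0],
    [-1, -4, 0],
    [-1, -3, 0],
    [0, -3, 0],
    [0, -3, 0],
    [0, -3, 0],
    [0, -3, 0],
    [0, -2.5, 0],
    [0, 0, 0]
  ],
  "rot": [
    [0, 0, 0],
    [0, 0, 0],
    [0, 0, 0],
    [0, 0, 0],
    [0, 0, 0],
    [0, 0, -7],
    [0, 0, -9],
    [0, 0, -9],
    [0, 0, -9],
    [0, 0, -9],
    [0, 0, -9],
    [0, 0, -9]
  ],
  "claw": [1.5, 1.5, 1.5, 1.5, 1.5, 1.5, 1.5, 1.5, 1.5, 1.5, 1.5, 1.5]
}}

```text
time_s: 6.1
eef_pos: [0.4473, -0.3401, 0.1948]
orientation: [-0.0, 0.649, 0.761, -0.001]
wrist_force: [-0.6, 0.4, -1.3]
gripper_width: 0.0198
gripper_force: 30.0
```

Request:
{"api": "servo_tool", "payload": {
  "dp": [
    [0, 0, 0],
    [0, 0, 0]
  ],
  "rot": [
    [0, 0, 0],
    [0, 0, 0]
  ],
  "claw": [1.5, 1.5]
}}

```text
time_s: 6.35
eef_pos: [0.4482, -0.3378, 0.1951]
orientation: [-0.0, 0.645, 0.764, -0.0]
wrist_force: [-0.3, -0.3, -2.0]
gripper_width: 0.0198
gripper_force: 30.0
```

Request:
{"api": "servo_tool", "payload": {
  "dp": [
    [0.1, -0.1, -2],
    [0, 0, -3],
    [0, 0, -3],
    [0, 0, -3],
    [0, 0, -2.5],
    [0, 0, -1.5],
    [0, 0, -0.8],
    [0, 0, 0],
    [0, 0, 0]
  ],
  "rot": [
    [0, 0, -4.6],
    [0, 0, -4.7],
    [0, 0, 0],
    [0, 0, 0],
    [0, 0, 0],
    [0, 0, 0],
    [0, 0, 0],
    [0, 0, 0],
    [0, 0, 0]
  ],
  "claw": [1.5, 1.5, 1.5, 1.5, 1.5, 1.5, 1.5, 1.5, 1.5]
}}

```text
time_s: 7.48
eef_pos: [0.4497, -0.3396, 0.0382]
orientation: [0.0, 0.706, 0.708, 0.0]
wrist_force: [0.2, -0.9, -1.2]
gripper_width: 0.0201
gripper_force: 30.0
```

Request:
{"api": "servo_tool", "payload": {
  "dp": [
    [0, 0, -0.3],
    [0, 0, -0.3],
    [0, 0, 0],
    [0, 0, 0]
  ],
  "rot": [
    [0, 0, 0],
    [0, 0, 0],
    [0, 0, 0],
    [0, 0, 0]
  ],
  "claw": [1.5, 1.5, 1.5, 1.5]
}}

```text
time_s: 7.98
eef_pos: [0.4492, -0.3394, 0.0315]
orientation: [-0.0, 0.706, 0.708, -0.0]
wrist_force: [-0.3, 0.9, -0.8]
gripper_width: 0.0197
gripper_force: 30.0
```

Request:
{"api": "servo_tool", "payload": {
  "dp": [
    [0, 0, -0.2],
    [0, 0, -0.2],
    [0, 0, -0.1],
    [0, 0, 0],
    [0, 0, 0]
  ],
  "rot": [
    [0, 0, 0],
    [0, 0, 0],
    [0, 0, 0],
    [0, 0, 0],
    [0, 0, 0]
  ],
  "claw": [1.5, 1.5, 1.5, 1.5, 1.5]
}}

```text
time_s: 8.6
eef_pos: [0.4492, -0.3394, 0.0265]
orientation: [-0.0, 0.706, 0.708, -0.0]
wrist_force: [0.7, 0.3, -1.8]
gripper_width: 0.0198
gripper_force: 30.0
```

Request:
{"api": "servo_tool", "payload": {
  "dp": [
    [0, 0, -0.1],
    [0, 0, -0.1],
    [0, 0, 0],
    [0, 0, 0]
  ],
  "rot": [
    [0, 0, 0],
    [0, 0, 0],
    [0, 0, 0],
    [0, 0, 0]
  ],
  "claw": [1.5, 1.5, 1.5, 1.5]
}}

```text
time_s: 9.1
eef_pos: [0.4493, -0.3395, 0.0256]
orientation: [0.0, 0.706, 0.708, 0.001]
wrist_force: [-5.3, 6.4, 27.5]
gripper_width: 0.0198
gripper_force: 30.0
```

Request:
{"api": "servo_tool", "payload": {
  "dp": [
    [0, 0, 0.1],
    [0, 0, 0],
    [0, 0, 0],
    [0, 0, 0],
    [0, 0, 0],
    [0, 0, 2],
    [0, 0, 4],
    [0, 0, 5],
    [0, 0, 5],
    [0, 0, 5],
    [0, 0, 3],
    [0, 0, 0]
  ],
  "rot": [
    [0, 0, 0],
    [0, 0, 0],
    [0, 0, 0],
    [0, 0, 0],
    [0, 0, 0],
    [0, 0, 0],
    [0, 0, 0],
    [0, 0, 0],
    [0, 0, 0],
    [0, 0, 0],
    [0, 0, 0],
    [0, 0, 0]
  ],
  "claw": [1.5, 2.5, 3.5, 4, 4, 4, 4, 4, 4, 2, 0, 0]
}}

```text
time_s: 10.6
eef_pos: [0.4497, -0.3402, 0.2683]
orientation: [0.002, 0.706, 0.708, 0.001]
wrist_force: [0.2, 0.0, 0.3]
gripper_width: 0.0133
gripper_force: 0.0
```

Run:
```python
from h import *
im,d,c=cam('top'); W=world(d,c); save('top1.png',im)
P=W[240:365,445:530].reshape(-1,3);q=P[(P[:,2]>.05)&(P[:,2]<.08)];print('post',len(q),q.mean(0) if len(q) else 0)
y=cv2.inRange(cv2.cvtColor(im,cv2.COLOR_RGB2HSV),(22,120,120),(38,255,255));n,l,st,cc=cv2.connectedComponentsWithStats(y)
for i in range(1,n): print(cc[i],st[i,4],np.nanmean(W[l==i],0).round(4))
```

```text
post 107 [ 0.44820187 -0.33477602  0.06318544]
[486.23809524 271.45238095] 42 [ 0.5179 -0.3375  0.0169]
[307.48184019 332.36803874] 413 [0.3964 0.0501 0.0234]
[487.63414634 336.46341463] 41 [ 0.3778 -0.3369  0.0169]
```

Request:
{"api": "servo_tool", "payload": {
  "dp": [
    [0, 0, 3],
    [1, 3, 2],
    [2, 4, 0],
    [2, 4, 0],
    [2, 4, 0],
    [2, 4, 0],
    [2, 4, 0],
    [2, 4, 0],
    [2, 4, 0],
    [2.5, 3.2, 0],
    [2.3, 2.5, 0],
    [0, 0, 0]
  ],
  "rot": [
    [0, 0, 0],
    [0, 0, 6.5],
    [0, 0, 6.5],
    [0, 0, 6.5],
    [0, 0, 6.5],
    [0, 0, 6.5],
    [0, 0, 6.5],
    [0, 0, 6.5],
    [0, 0, 6.5],
    [0, 0, 6.5],
    [0, 0, 6],
    [0, 0, 0]
  ],
  "claw": [0, 0, 0, 0, 0, 0, 0, 0, 0, 0, 0, 0]
}}

```text
time_s: 12.15
eef_pos: [0.6476, 0.0298, 0.3136]
orientation: [-0.001, 0.217, 0.976, -0.001]
wrist_force: [-0.1, -0.7, 0.0]
gripper_width: 0.0004
gripper_force: 0.0
```

Request:
{"api": "servo_tool", "payload": {
  "dp": [
    [0, 0, 0],
    [0, 0, 0]
  ],
  "rot": [
    [0, 0, 0],
    [0, 0, 0]
  ],
  "claw": [0, 0]
}}

```text
time_s: 12.4
eef_pos: [0.6467, 0.0265, 0.3155]
orientation: [-0.0, 0.22, 0.975, -0.0]
wrist_force: [-0.5, -0.8, -0.2]
gripper_width: 0.0003
gripper_force: 0.0
```

Request:
{"api": "servo_tool", "payload": {
  "dp": [
    [0.1, 0, -3],
    [0, 0, -3],
    [0, 0, -3],
    [0, 0, -0.5],
    [0, 0, 0],
    [-0.8, 0.4, 0],
    [-0.8, 0.4, 0],
    [-0.86, 0.41, -0.35],
    [-0.86, 0.41, -0.35],
    [-0.86, 0.41, -0.35],
    [0, 0, 0]
  ],
  "rot": [
    [0, 0, 0],
    [0, 0, 0],
    [0, 0, 0],
    [0, 0, 0],
    [0, 0, 0],
    [0, 0, 0],
    [0, 0, 0],
    [0, 0, 0],
    [0, 0, 0],
    [0, 0, 0],
    [0, 0, 0]
  ],
  "claw": [0, 0, 0, 0, 0, 0, 0, 0, 0, 0, 0]
}}

```text
time_s: 13.78
eef_pos: [0.6054, 0.0487, 0.2095]
orientation: [-0.001, 0.219, 0.976, 0.0]
wrist_force: [-0.0, -0.5, 0.5]
gripper_width: 0.0004
gripper_force: 0.0
```

```bash
cat > st.py <<'E'
from h import *
import sys
C=np.array([.582,.0026]);a=np.radians(-25.25)
def H(p): d=p[...,:2]-C; return np.stack([d@[np.cos(a),np.sin(a)],d@[-np.sin(a),np.cos(a)],p[...,2]],-1)
s=telemetry.get_state();print('tcp H',H(s['eef_pos']).round(4),s['wrist_force'])
for n in('scene','top'):
    im,d,c=cam(n);W=H(world(d,c));h=cv2.cvtColor(im,cv2.COLOR_RGB2HSV)
    if len(sys.argv)>1: save(n+sys.argv[1]+'.png',im)
    b=(cv2.inRange(h,(105,120,40),(125,255,255))>0)&(W[...,2]>.085)&(abs(W[...,1])<.1)&(W[...,0]<.08)&(W[...,0]>-.13)
    q=W[b];print(n,len(q),'hatch min/max',q.min(0).round(4),q.max(0).round(4))
    q=q[abs(q[:,1])<.075]; f=np.polyfit(q[:,0],q[:,2],1);print('slope deg',np.degrees(np.arctan(f[0])),'z at x=-.05',np.polyval(f,-.05))
    r=(cv2.inRange(h,(0,150,80),(8,255,255))>0);q=W[r];q=q[abs(q[:,0])<.2];
    if len(q)>3:
        w,V=np.linalg.eigh(np.cov(q.T));print('red',len(q),q.mean(0).round(4),q.min(0).round(4),q.max(0).round(4),'axis',V[:,2].round(3))
    wh=(cv2.dilate(r.astype(np.uint8),np.ones((5,5)))>0)&(cv2.inRange(h,(0,0,170),(180,60,255))>0)
    q=W[wh&(W[...,2]>.1)]
    if len(q): print('white',q.mean(0).round(4),len(q))
E
python3 st.py 2
```

```text
tcp H [0.0015 0.0516 0.2095] [-0.03782739 -0.47227407  0.48894183]
scene 884 hatch min/max [-0.0266 -0.0797  0.0886] [0.063  0.0833 0.2297]
slope deg -58.101911371977216 z at x=-.05 0.27382075059111777
red 43 [ 0.0393 -0.0073  0.186 ] [ 0.0329 -0.2153 -0.0003] [0.0479 0.0085 0.2061] axis [-0.012  0.738  0.675]
top 749 hatch min/max [-0.0292 -0.0793  0.094 ] [ 0.0596 -0.0399  0.2332]
slope deg -57.95050984524299 z at x=-.05 0.27122814586599486
```

View pics/scene2.png

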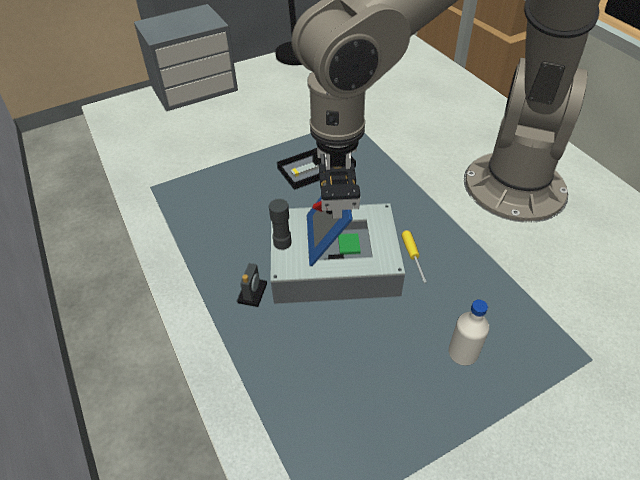

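The picture shows the finger behind the hatch, which is down to 58°, and the bridge in the tray. I'll keep pushing along the arc.

Request:
{"api": "servo_tool", "payload": {
  "dp": [
    [-0.92, 0.43, -0.6],
    [-0.92, 0.43, -0.65],
    [-0.92, 0.43, -0.7],
    [-0.76, 0.36, -0.8],
    [-0.72, 0.34, -0.95],
    [-0.65, 0.3, -1.0],
    [-0.4, 0.2, -1.05],
    [-0.35, 0.15, -1.1],
    [0, 0, 0]
  ],
  "rot": [
    [0, 0, 0],
    [0, 0, 0],
    [0, 0, 0],
    [0, 0, 0],
    [0, 0, 0],
    [0, 0, 0],
    [0, 0, 0],
    [0, 0, 0],
    [0, 0, 0]
  ],
  "claw": [0, 0, 0, 0, 0, 0, 0, 0, 0]
}}

```text
time_s: 15.0
eef_pos: [0.5493, 0.0743, 0.1405]
orientation: [-0.001, 0.219, 0.976, -0.0]
wrist_force: [1.2, 0.3, -0.6]
gripper_width: 0.0003
gripper_force: 0.0
```

```bash
python3 st.py
```

```text
tcp H [-0.0602  0.0509  0.1405] [ 1.15609307  0.30508044 -0.55280087]
scene 1553 hatch min/max [-0.0956 -0.0815  0.0887] [0.0584 0.0836 0.2467]
slope deg -19.593407389984584 z at x=-.05 0.13121156225785435
red 126 [-0.0249 -0.0018  0.1523] [-0.0408 -0.0178  0.1339] [-0.0065  0.0119  0.1646] axis [-0.799  0.518  0.307]
top 1803 hatch min/max [-0.0977 -0.0798  0.0911] [0.0556 0.0389 0.5167]
slope deg -19.703994229619376 z at x=-.05 0.1328041138855512
red 63 [-0.0195 -0.0096  0.157 ] [-0.0304 -0.0197  0.1492] [-0.0096 -0.0003  0.1629] axis [-0.718  0.601  0.351]
```

Request:
{"api": "servo_tool", "payload": {
  "dp": [
    [-0.3, 0.15, -0.6],
    [-0.3, 0.15, -0.6],
    [-0.25, 0.1, -0.6],
    [0, 0, 0],
    [0, 0, 3],
    [0, 0, 5],
    [0, 0, 5],
    [0, 0, 0]
  ],
  "rot": [
    [0, 0, 0],
    [0, 0, 0],
    [0, 0, 0],
    [0, 0, 0],
    [0, 0, 0],
    [0, 0, 0],
    [0, 0, 0],
    [0, 0, 0]
  ],
  "claw": [0, 0, 0, 0, 0, 3, 4, 4]
}}

```text
time_s: 16.1
eef_pos: [0.5431, 0.0786, 0.2568]
orientation: [0.002, 0.219, 0.976, 0.002]
wrist_force: [0.5, 0.5, -1.0]
gripper_width: 0.027
gripper_force: 0.0
```

```bash
python3 st.py 3; python3 -c "
import cv2,numpy as np
a=cv2.imread('pics/top3.png')[180:320,250:410];b=cv2.imread('pics/scene3.png')[170:310,260:420]
cv2.imwrite('pics/crop3.png',np.hstack([cv2.resize(x,(400,350),interpolation=2) for x in (a,b)]))"
```

```text
tcp H [-0.0676  0.0521  0.2568] [ 0.48897501  0.5110743  -0.99932357]
scene 2190 hatch min/max [-0.1016 -0.0815  0.0877] [0.0572 0.0837 0.2625]
slope deg -11.72299579696095 z at x=-.05 0.1147208852387995
red 198 [-0.0406  0.0029  0.1403] [-0.0711 -0.018   0.1229] [-0.0155  0.0217  0.1539] axis [-0.837  0.54   0.089]
white [-0.0598  0.0122  0.1521] 19
top 1851 hatch min/max [-0.1041 -0.0798  0.0912] [0.0546 0.0524 0.6414]
slope deg -12.852837002926943 z at x=-.05 0.11891335075686878
red 49 [-0.0261 -0.0101  0.1459] [-0.0356 -0.0196  0.1399] [-0.0174 -0.0016  0.1508] axis [-0.715  0.661  0.225]
```

View pics/crop3.png

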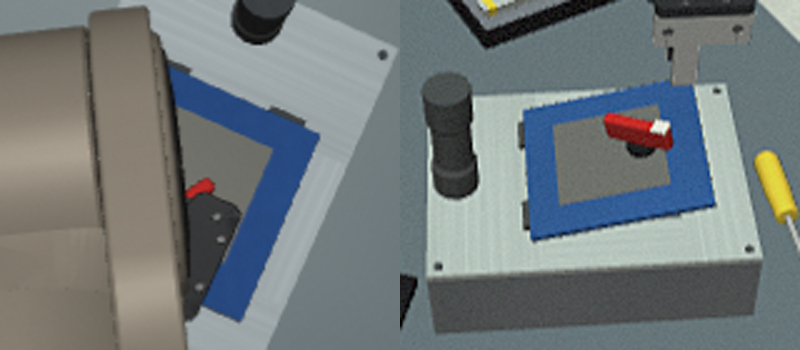

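The hatch stands at about 12.3° and the wing at about 59°, with its white end towards -x/+y. I'll grip the wing with the tool tilted to match the hatch.

Request:
{"api": "servo_tool", "payload": {
  "dp": [
    [0, -1.5, 0],
    [0, -1.5, 0],
    [0.3, -1.5, 0],
    [0.4, -1.6, 0],
    [0, 0, -2],
    [0, 0, -3],
    [0, 0, -2],
    [0, 0, 0],
    [0, 0, 0]
  ],
  "rot": [
    [0, 0, -8],
    [0, 0, -8],
    [0, 0, -8],
    [0, 0, -7],
    [2.6, 5.6, 0],
    [2.6, 5.6, 0],
    [0, 0, 0],
    [0, 0, 0],
    [0, 0, 0]
  ],
  "claw": [5, 5, 5, 5, 5, 5, 5, 5, 5]
}}

```text
time_s: 17.32
eef_pos: [0.5484, 0.0176, 0.1843]
orientation: [-0.107, 0.469, 0.877, -0.006]
wrist_force: [0.5, -0.0, -0.6]
gripper_width: 0.0502
gripper_force: 0.0
```

```bash
cat > t.py <<'E'
from h import *
import sys
th=np.radians(float(sys.argv[1]));off=float(sys.argv[2]);s=telemetry.get_state();C=np.array([.582,.0026,0]);a=np.radians(-25.25)
M=R.from_euler('z',a).as_matrix();n=M@[np.sin(th),0,np.cos(th)]
k=C+M@[.055-.11*np.cos(th),0,0]+[0,0,.085+.11*np.sin(th)]
o=s['orientation'];r=R.from_quat([o[1],o[2],o[3],o[0]]).as_matrix()
print('n',n.round(4),'toolz',r[:,2].round(4),'tooly yaw',np.degrees(np.arctan2(r[1,1],r[0,1])).round(2),'in hatch frame yaw from y:',(np.degrees(np.arctan2(r[1,1],r[0,1]))-64.75).round(1))
d=k+n*off-s['eef_pos'];print('to go cm',(100*d).round(2),'along n',(100*d@n).round(2),'axis height over hinge plane mm',(1000*(s['eef_pos']-k)@n).round(1), s['wrist_force'].round(1),s['wrist_torque'].round(2))
E
python3 t.py 12.3 .0195
```

```text
n [ 0.1927 -0.0909  0.977 ] toolz [-0.1927  0.09   -0.9771] tooly yaw 34.28 in hatch frame yaw from y: -30.5
to go cm [-1.01  0.56 -5.68] along n -5.79 axis height over hinge plane mm 77.4 [ 0.5 -0.  -0.6] [-0.07 -0.15 -0.03]
```

Request:
{"api": "servo_tool", "payload": {
  "dp": [
    [-0.3, 0.2, -1.7],
    [-0.4, 0.2, -2],
    [-0.3, 0.16, -2],
    [0, 0, 0],
    [0, 0, 0],
    [0, 0, 0],
    [0, 0, 0],
    [0, 0, 0]
  ],
  "rot": [
    [0, 0, 0],
    [0, 0, 0],
    [0, 0, 0],
    [0, 0, 0],
    [0, 0, 0],
    [0, 0, 0],
    [0, 0, 0],
    [0, 0, 0]
  ],
  "claw": [5, 5, 5, 3, 1, 1, 1, 1],
  "force": 15
}}

```text
time_s: 18.32
eef_pos: [0.538, 0.0224, 0.1267]
orientation: [-0.108, 0.469, 0.876, -0.006]
wrist_force: [-3.9, -3.2, 4.0]
gripper_width: 0.0115
gripper_force: 15.0
```

```bash
python3 t.py 12.3 .0195
```

```text
n [ 0.1927 -0.0909  0.977 ] toolz [-0.1949  0.0899 -0.9767] tooly yaw 34.25 in hatch frame yaw from y: -30.5
to go cm [0.03 0.08 0.08] along n 0.08 axis height over hinge plane mm 18.7 [-3.9 -3.2  4. ] [-0.62  0.98  0.31]
```

Request:
{"api": "servo_tool", "payload": {
  "dp": [
    [0, 0, 0],
    [0, 0, 0],
    [0, 0, 0],
    [0, 0, 0],
    [0, 0, 0],
    [0, 0, 0],
    [0, 0, 0],
    [0, 0, 0]
  ],
  "rot": [
    [-1.54, 0.73, -7.8],
    [-1.54, 0.73, -7.8],
    [-1.54, 0.73, -7.8],
    [-1.54, 0.73, -7.8],
    [-1.54, 0.73, -7.8],
    [-1.54, 0.73, -7.8],
    [-1.54, 0.73, -7.8],
    [0, 0, 0]
  ],
  "claw": [1, 1, 1, 1, 1, 1, 1, 1]
}}

```text
time_s: 19.32
eef_pos: [0.5406, 0.0227, 0.1264]
orientation: [-0.091, 0.826, 0.554, -0.054]
wrist_force: [10.4, -2.3, -10.1]
gripper_width: 0.0119
gripper_force: 15.0
```

```bash
python3 t.py 12.3 .0195
```

```text
n [ 0.1927 -0.0909  0.977 ] toolz [-0.1906  0.0898 -0.9775] tooly yaw -22.27 in hatch frame yaw from y: -87.0
to go cm [-0.23  0.05  0.1 ] along n 0.05 axis height over hinge plane mm 19.0 [ 10.4  -2.3 -10.1] [-0.95 -3.37 -0.23]
```

Request:
{"api": "servo_tool", "payload": {
  "dp": [
    [-0.13, 0.06, -0.37],
    [-0.13, 0.06, -0.38],
    [-0.1, 0.05, -0.38],
    [-0.1, 0.05, -0.38],
    [-0.07, 0.03, -0.4],
    [-0.07, 0.03, -0.4],
    [0, 0, 0]
  ],
  "rot": [
    [-0.87, -1.85, 0],
    [-0.87, -1.85, 0],
    [-0.87, -1.85, 0],
    [-0.87, -1.85, 0],
    [-0.87, -1.85, 0],
    [-0.87, -1.85, 0],
    [0, 0, 0]
  ],
  "claw": [1, 1, 1, 1, 1, 1, 1],
  "force": 25
}}

```text
time_s: 20.2
eef_pos: [0.5351, 0.0253, 0.1045]
orientation: [0.001, 0.83, 0.558, 0.002]
wrist_force: [12.3, -5.0, -4.3]
gripper_width: 0.0119
gripper_force: 25.0
```

```bash
python3 t.py 0 .019; python3 st.py 4
```

```text
n [0. 0. 1.] toolz [ 3.7e-03  1.0e-04 -1.0e+00] tooly yaw -22.22 in hatch frame yaw from y: -87.0
to go cm [-0.28  0.07 -0.05] along n -0.05 axis height over hinge plane mm 19.5 [12.3 -5.  -4.3] [-1.15 -3.01 -0.02]
tcp H [-0.0521  0.0006  0.1045] [12.33969861 -4.96000838 -4.26716821]
scene 2078 hatch min/max [-0.1064 -0.0825  0.0862] [0.0556 0.0831 0.2106]
slope deg 0.047547212293263294 z at x=-.05 0.09221856291249748
red 70 [-0.052   0.0095  0.1223] [-0.0574 -0.0278  0.1061] [-0.0467  0.0325  0.1503] axis [-0.021 -0.964  0.266]
white [-0.053  0.022  0.126] 23
top 247 hatch min/max [-0.0022 -0.0796  0.0894] [0.0533 0.0782 0.4784]
slope deg -77.67508679210574 z at x=-.05 0.540650430669728
```

Request:
{"api": "servo_tool", "payload": {
  "dp": [
    [0.23, -0.1, -0.1],
    [0, 0, -0.15],
    [0, 0, 0],
    [0, 0, 0]
  ],
  "rot": [
    [0, 0, 0],
    [0, 0, 0],
    [0, 0, 0],
    [0, 0, 0]
  ],
  "claw": [1, 1, 1, 1]
}}

```text
time_s: 20.8
eef_pos: [0.5354, 0.0252, 0.1023]
orientation: [-0.002, 0.83, 0.558, 0.0]
wrist_force: [-11.9, 3.9, 35.3]
gripper_width: 0.012
gripper_force: 25.0
```

```bash
python3 t.py 0 .019
```

```text
n [0. 0. 1.] toolz [-0.0018  0.0035 -1.    ] tooly yaw -22.22 in hatch frame yaw from y: -87.0
to go cm [-0.31  0.08  0.17] along n 0.17 axis height over hinge plane mm 17.3 [-11.9   3.9  35.3] [0.89 2.82 0.02]
```

Request:
{"api": "servo_tool", "payload": {
  "dp": [
    [-0.12, 0.05, 0.1],
    [0, 0, 0],
    [0, 0, 0],
    [0, 0, 0],
    [0, 0, 0],
    [0, 0, 0],
    [0, 0, 0],
    [0, 0, 0],
    [0, 0, 0],
    [0, 0, 0],
    [0, 0, 0],
    [0, 0, 0]
  ],
  "rot": [
    [0, 0, 0],
    [0, 0, 8],
    [0, 0, 8],
    [0, 0, 8],
    [0, 0, 8],
    [0, 0, 8],
    [0, 0, 8],
    [0, 0, 8],
    [0, 0, 8],
    [0, 0, 8],
    [0, 0, 8],
    [0, 0, 0]
  ],
  "claw": [1, 1, 1, 1, 1, 1, 1, 1, 1, 1, 1, 1]
}}

```text
time_s: 22.3
eef_pos: [0.5318, 0.0241, 0.1024]
orientation: [-0.002, 0.277, 0.961, -0.001]
wrist_force: [-18.5, -5.4, 27.3]
gripper_width: 0.0118
gripper_force: 25.0
```

```bash
python3 t.py 0 .019
```

```text
n [0. 0. 1.] toolz [-0.005  -0.0016 -1.    ] tooly yaw 57.84 in hatch frame yaw from y: -6.9
to go cm [0.05 0.2  0.16] along n 0.16 axis height over hinge plane mm 17.4 [-18.5  -5.4  27.3] [-1.22  4.48  0.01]
```

Request:
{"api": "servo_tool", "payload": {
  "dp": [
    [0.1, 0.05, 0.05],
    [0, 0, 0],
    [0, 0, 0],
    [0, 0, 0]
  ],
  "rot": [
    [0, 0, 4],
    [0, 0, 4],
    [0, 0, 0.5],
    [0, 0, 0]
  ],
  "claw": [1, 1, 1, 1]
}}

```text
time_s: 22.8
eef_pos: [0.5316, 0.0238, 0.1025]
orientation: [-0.003, 0.206, 0.978, -0.002]
wrist_force: [-22.9, -8.8, 25.8]
gripper_width: 0.0118
gripper_force: 25.0
```

```bash
python3 t.py 0 .019
```

```text
n [0. 0. 1.] toolz [-0.0069 -0.003  -1.    ] tooly yaw 66.17 in hatch frame yaw from y: 1.4
to go cm [0.06 0.23 0.15] along n 0.15 axis height over hinge plane mm 17.5 [-22.9  -8.8  25.8] [-2.3   5.41 -0.1 ]
```

Request:
{"api": "servo_tool", "payload": {
  "dp": [
    [-0.2, -0.1, 0.1],
    [0, 0, 0],
    [0, 0, 0],
    [0, 0, 0],
    [0, 0, 2],
    [0, 0, 4],
    [0, 0, 5],
    [-3, 4, 5],
    [-5, 5, 3],
    [-4, 5, 0],
    [-3, 5, 0],
    [0, 0, 0]
  ],
  "rot": [
    [0, 0, 0],
    [0, 0, 0],
    [0, 0, 0],
    [0, 0, 0],
    [0, 0, 0],
    [0, 0, 0],
    [0, 0, 0],
    [0, 0, 0],
    [0, 0, 0],
    [0, 0, 0],
    [0, 0, 0],
    [0, 0, 0]
  ],
  "claw": [1, 3, 4, 4, 4, 4, 4, 4, 4, 4, 4, 4]
}}

```text
time_s: 24.3
eef_pos: [0.3944, 0.203, 0.2822]
orientation: [-0.0, 0.202, 0.979, -0.001]
wrist_force: [0.6, -0.9, 0.2]
gripper_width: 0.04
gripper_force: 0.0
```

```bash
python3 st.py 5; python3 -c "
import cv2,numpy as np
a=cv2.imread('pics/top5.png')[140:340,230:430];b=cv2.imread('pics/scene5.png')[150:310,260:420]
cv2.imwrite('pics/crop5.png',np.hstack([cv2.resize(x,(400,400),interpolation=2) for x in (a,b)]))"
```

```text
tcp H [-0.2552  0.1012  0.2822] [ 0.55197796 -0.90822885  0.22282303]
scene 2143 hatch min/max [-0.1064 -0.0821  0.0854] [0.0558 0.0822 0.0981]
slope deg -0.15118938279006042 z at x=-.05 0.09232556935839702
red 217 [-0.0492  0.0031  0.1189] [-0.0826 -0.0389  0.0913] [-0.0212  0.009   0.1307] axis [-0.999  0.017 -0.051]
white [-0.0754  0.0016  0.127 ] 15
top 3893 hatch min/max [-0.1091 -0.0798  0.0887] [0.0532 0.0789 0.1011]
slope deg -0.19616261736225105 z at x=-.05 0.0946580835628062
red 147 [-0.0479 -0.0004  0.1277] [-0.0705 -0.0065  0.1021] [-0.0239  0.0054  0.1327] axis [-1.    -0.028  0.003]
white [-7.360e-02 -1.000e-04  1.285e-01] 13
```

View pics/crop5.png

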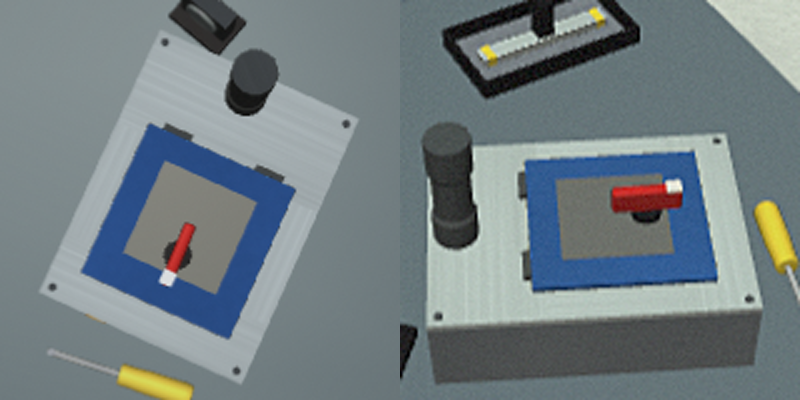

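View pics/top5.png

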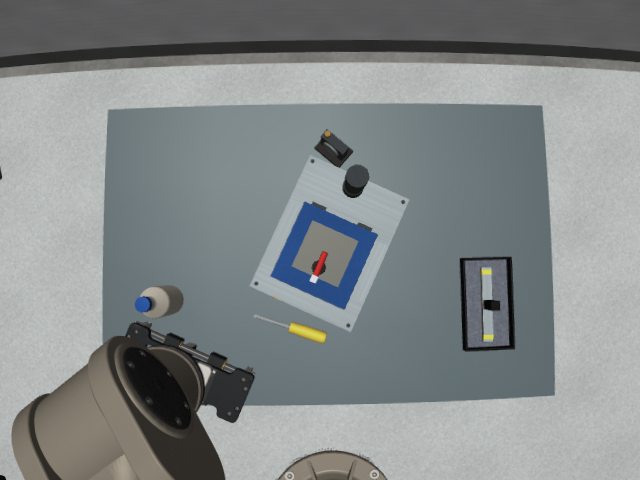

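The hatch is flat shut and the wing points to -x at about 90°, with its white mark at crop pixel (168,279). The bridge lies flat in the tray at (488,305), and the other objects haven't moved.

```bash
python3 -c "
from cell import hand_in
print(hand_in())"
```

```text
the job is handed in; nothing more can be done
None
```

The job is handed in at about 24 s: the bridge lies flat in the tray, the hatch is fully shut, the wing knob is turned to the locked side (about 90°), and the barrel, bottle, mount and driver are where they were.

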